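Pin and press a circuit-board laminating stack

ROBOT

A 6-joint arm with a two-finger parallel gripper is mounted at the origin on the work surface. World frame = base frame: x ahead of the robot, y to its left, z up, the work surface at z = 0. Lengths are in m, angles in rad, forces in N, time in s.
With the tool pointing down it reaches from about 0.375 to 0.9 m from the base axis. Payload 3.1 kg.
Tool frame: the origin (TCP) lies midway between the tips of the shut fingers; the grasp point (between the pads) lies 19 mm behind it; x points along the fingers, y is the direction in which the jaws open and shut, and the axes are right-handed (so a half turn about x gives the same grasp; the last joint's range is limited). The gripper opens to 87 mm and grips with 3 to 60 N. Pads are 19 mm wide; open, the fingers measure 117 mm over their backs; the gripper's body (75 mm by 190 mm) begins 51 mm behind the grasp point.
Start: joints at [-1.391, 0.527, 1.433, -0, 1.181, -0.178], TCP at [0.219, -0.585, 0.223] pointing down, gripper open.
Joint ranges: [-3.08, 3.08], [-0.75, 2.2], [0.22, 2.44], [-1.43, 4.57], [0, 2.65], [-2.85, 2.85]. Speed limits (rad/s): [2.79, 2.79, 3.14, 3.14, 3.14, 3.14].

INTERFACE

Orientations are given as a unit quaternion [x, y, z, w].
In Python, from rig import get_obs, imaging, robot gives the robot as it stands.
- The arm moves only by the shell command python3 -m inch 'ROWS' [FORCE]. ROWS is JSON, a list of rows, each a list of 3 entries, a list of its own where there are three numbers: the finger opening in mm, from 0 to 87, then the shift along the tool's x, y, z in mm, then the turn, a rotation vector about the tool's x, y, z in degrees. In form: [[grip, [dx, dy, dz], [wx, wy, wz]], ...]. A call has 1 to 12 rows; each row shifts and turns the pose as measured when the row begins, along the tool's axes as they then stand; what a row does not reach is not made up. A row lasts 1/8 s, in which the tool goes at most 62.5 mm and 10.7 degrees, less where a joint would pass 70% of its speed; a pose out of reach is approached as far as the arm can. A call with a gripper value outside its range is refused whole. The fingers move at their own pace and stop on an object; FORCE is the grip in N (left out, the last holds). Time passes only in rows, so rows that do not move let the fingers close. It gives the time, the measured TCP pose, the force and the opening at its end, in the units of the state.
- get_obs(): the state, without advancing time (a new reading comes with each control period).
- imaging.camera(name): name is "scene" or "top" or "wrist"; returns the picture (480x640x3 uint8, red, green, blue); there is no depth.
- imaging.camera_params(name): a dict with "camera_matrix" (3x3 intrinsics, pixels), "k1" (the pictures are not rectified: a ray, as slopes to the right and down, at radius r is drawn at 1 + k1 r^2 times it, then the intrinsics apply), "xyz" and "rotation" of the camera in the world. Camera axes: x right, y down, z forward; pixel columns grow to the right and rows downward; lengths in m; the calibration is good to about 2 mm. A picture is of the moment at which its call begins: read the wrist's pose just before it. camera_params takes no time and is no camera call; for the wrist camera it gives the pose at the moment of the call.
- robot.hand_in(): hands the job in, once; it reports no verdict.
Trained networks look in the newest picture that a camera, given by its name, has taken for a name from the list of things; names that differ only in an ending like _2 or _b are one class to them, and where a whole thing is asked for, a point or a joint stands for the part that bears it (a point fixed in the world has none). Each returns a list of dicts, best first, with "confidence" (0 to 1); they miss things now and then, are a little off and sometimes report something else, mostly with a low value. They report only what shows in the picture. A call takes as long as a camera call.
- imaging.cut_out(camera, target): "pixels" (480x640 bool, what is visible of it) and "box" ([centre column, centre row, width, height] in pixels, round what is visible of it).
- imaging.tip_of(camera, target): "pixel" ([column, row] in pixels: a listed point, or the origin of a listed thing).
The state is a dict: "time": time; "q": joint angles; "joint_velocities": joint speeds; "joint_torque": joint torques, N m; "position": TCP position; "tool_rot": TCP orientation; "ft_force": force on the tool from outside, world axes, zero at the start; "moment": the same for the moment, N m; "grip_width": finger opening in m.
Only numpy, scipy, OpenCV 4.12 (cv2) and the standard library are available. Lean on these libraries where they do the work, as an engineer would, in place of code of your own. Each camera call takes 0.05 s, during which the arm holds its last target. There are 200 camera calls.

TASK

Press the feeder's pedal all the way down to its stop so that it pushes the loose aluminium pressing plate out from under the clear hood, then let the pedal go. Take the plate by its black grip bar, fit it down over both dowels of the bolted-down tooling plate until it lies flush on the copper board, and press it down firmly, with about 15 N. Finish while still holding it pressed there, and leave the jar, spool, screwdriver and tray where they are.

Things in the scene. Friction and masses are not known exactly. Their poses are not given: they have to be found in the camera images.
- feeder_out (a point): Point on the feeder's white slide floor (14 mm above the bench) under the middle of the plate once pushed out. z up, x from the delivery end towards the hood, y towards the pedal. Nothing is above the plate there.
- feeder: Plate feeder, 225 x 185 mm, bolted down; origin on the bench under feeder_out, same axes. Clear hood from x = 55 to 155 mm, |y| up to 51 mm, roof top 72 mm above the bench. Guide rails at |y| 37 to 44 mm, 23 mm high, and a lip at x = -60 mm, 20 mm high: all lower than the top face of the plate (26 mm).
- pedal (a joint): Pedal angle, rad: 0 at rest (sloping up to its free front end), 0.55 at its rigid stop (level). Sprung: at the pad about 3 N to start, 9 to 16 N at the stop. It drives a pusher that moves the plate 75 mm (136 mm per rad) to the delivery end; the plate stays there when the pedal comes up.
- pedal_pad (a point): Point to press: top of the black rubber pad on the steel pedal (44 mm wide, 92 mm long), 70 mm from the hinge, which is on its +x side. 65 mm above the bench at rest, 29 mm at the stop, there 13 mm nearer the delivery end (feeder -x). y is the hinge line (feeder y). Turns with the pedal; axes as the feeder's at rest.
- caul_grip (a point): Centre of the black grip bar on the loose pressing plate. The bar is 40 (x) x 18 (y) x 34 mm high: grip it across y. This point is 17 mm above the plate's top face, 29 mm above its underside, over the middle of the plate. z up, x the long side.
- caul: The pressing plate: aluminium, 100 (x) x 70 (y) x 12 mm, about 0.3 kg; origin mid underside, axes as caul_grip. Two through holes, 9.6 mm, at (x, y) = (38, 22) and (-30, -22) mm. At the start it lies in the feeder, axes along the feeder's, about 74 mm towards +x of feeder_out, its bar under the hood.
- nest_face (a point): Middle of the top face of the copper-clad board (100 x 70 mm) fixed on the lower tooling plate, 24 mm above the bench. z up, x the long side. When the pressing plate is seated, caul_grip is 29 mm straight above this point and the x and y axes of the two agree.
- nest: Lower tooling plate, dark steel, 150 x 115 mm, bolted down; origin on the bench under nest_face, same axes. Two 8 mm steel dowels with tapered tips stand 18 mm above the board at (x, y) = (38, 22) and (-30, -22) mm, so the plate fits only one way round; seated, the tips stand 6 mm proud of it.
- jar: Bystander: closed jar, 42 mm wide, 62 mm high; origin at its underside.
- spool: Bystander: grey wire spool, 52 mm wide, 40 mm high; origin at its underside.
- screwdriver: Bystander: screwdriver, 170 mm long, lying flat at the left edge of the work; origin about its middle, at its underside.
- pin_tray: Bystander: open grey tray, 90 x 120 x 30 mm; origin at its underside.

How it is judged:
By the outcome, as a careful person would: the job done as asked, in the order asked, and still so for the second after the job is handed in, while the arm keeps its last pose, push and grip.
It also fails if it takes over 61 s, if anything falls off the work surface, if the arm or the gripper's body presses on something with over 40 N, if the wrist force passes 120 N, or if a joint passes its speed limit or range.

## Working session

There is one attempt and no reset: what is moved stays moved. The work goes in short steps, Python scripts to look and compute and a shell command to move; the robot and the scene stay as the last step left them, time stands still between calls to the robot, and variables do not carry over. Pictures are saved under pics/ and viewed, about 8 in all and at most 12, crops included, and the job is handed in when it is done.

```bash
ls; mkdir -p pics
cat > h.py <<'E'
import numpy as np, cv2
from scipy.spatial.transform import Rotation as R
from rig import get_obs, imaging, robot
def P(name):
    p=imaging.camera_params(name); r=np.array(p["rotation"],float)
    M=r if r.shape==(3,3) else R.from_quat(r).as_matrix()
    return np.array(p["camera_matrix"]),p["k1"],np.array(p["xyz"]),M
def ray(cp,px):
    K,k1,o,M=cp
    s=cv2.undistortPoints(np.array([[px]],float),K,np.array([k1,0,0,0,0.]))[0,0]
    d=M@np.array([*s,1]); return o,d/np.linalg.norm(d)
def at_z(cp,px,z):
    o,d=ray(cp,px); return o+d*(z-o[2])/d[2]
def tri(rays):
    A=0;b=0
    for o,d in rays:
        Q=np.eye(3)-np.outer(d,d);A=A+Q;b=b+Q@o
    x=np.linalg.solve(A,b); return x,[np.linalg.norm((np.eye(3)-np.outer(d,d))@(x-o)) for o,d in rays]
def proj(cp,X):
    K,k1,o,M=cp
    return cv2.projectPoints(np.array([M.T@(np.array(X)-o)]),np.zeros(3),np.zeros(3),K,np.array([k1,0,0,0,0.]))[0].ravel()
E
python3 - <<'E'
from h import *
import json
print({k:v for k,v in get_obs().items()})
for c in ["scene","top","wrist"]:
    cp=P(c); print(c,cp[1],cp[2].round(3),cp[3].round(2).tolist(),cp[0][0,0])
    cv2.imwrite(f"pics/{c}0.png",imaging.camera(c)[:,:,::-1])
det={}
for t in ["feeder_out","pedal_pad","caul_grip","nest_face","feeder","nest","caul","jar","spool","screwdriver","pin_tray"]:
    rs=[]
    for c in ["scene","top"]:
        l=imaging.tip_of(c,t)
        if l: rs.append((P(c),l[0]["pixel"])); print(t,c,[(np.round(d["pixel"],1).tolist(),round(d["confidence"],2)) for d in l[:2]])
    if len(rs)==2:
        x,e=tri([ray(*r) for r in rs]); print("   ",x.round(4),np.round(e,4))
E
```

```text
pics
{'time': 0.0, 'q': array([-1.39149766e+00,  5.28454817e-01,  1.43390263e+00, -2.99967461e-05,
        1.18140337e+00, -1.78523806e-01]), 'joint_velocities': array([ 0.00294289,  0.00044302,  0.00129396, -0.00019004,  0.00021346,
        0.00107698]), 'joint_torque': array([ 8.50667675e-04, -4.40043139e+01, -1.76589167e+01,  6.33046031e-02,
        5.81518596e-02, -1.79606341e-04]), 'position': array([ 0.21876919, -0.58467452,  0.22157851]), 'tool_rot': array([-0.69580873, -0.12660597,  0.69582894, -0.12507286]), 'ft_force': array([-0.28715745,  0.30633764,  0.4728524 ]), 'moment': array([ 0.03233525, -0.04149336, -0.02660817]), 'grip_width': 0.08705732372042627}
scene 0.027893638814467655 [ 1.06  -0.408  1.076] [[0.6, 0.66, -0.45], [0.8, -0.5, 0.33], [-0.0, -0.56, -0.83]] 541.5396125583435
top 0.024076269659230043 [ 0.394 -0.007  1.713] [[-0.01, -1.0, 0.1], [-1.0, 0.01, 0.0], [-0.0, -0.1, -1.0]] 579.8614371327051
wrist 0.022052978911218334 [ 0.281 -0.562  0.384] [[0.35, -0.91, -0.23], [-0.94, -0.34, -0.09], [-0.0, 0.25, -0.97]] 380.4345735523576
feeder_out scene [([258.3, 314.5]
[... 532 characters left out ...]
st scene [([394.4, 205.8], 0.74)]
nest top [([241.0, 257.7], 0.77)]
    [0.5021 0.2338 0.0047] [0.003 0.003]
caul top [([392.6, 214.4], 0.89)]
jar scene [([317.7, 223.4], 0.92)]
jar top [([306.3, 286.1], 0.49)]
    [ 0.4209  0.0473 -0.0043] [0.0035 0.0035]
spool scene [([379.6, 293.3], 0.87)]
spool top [([305.2, 203.5], 0.66)]
    [ 0.6647  0.0455 -0.0038] [0.0011 0.0011]
screwdriver scene [([476.1, 177.2], 0.83), ([255.6, 314.7], 0.61)]
screwdriver top [([389.5, 215.1], 0.63), ([162.7, 242.7], 0.53)]
    [ 0.6831 -0.0603  0.536 ] [0.1526 0.1526]
pin_tray scene [([126.1, 342.6], 0.97)]
pin_tray top [([481.0, 280.1], 0.82), ([162.0, 242.5], 0.35)]
    [ 0.4332 -0.4652  0.0079] [0.0023 0.0023]
```

Run:
```python
import cv2
a=cv2.imread("pics/scene0.png")[140:400,200:500];b=cv2.imread("pics/top0.png")[150:330,140:440]
cv2.imwrite("pics/v1.png",cv2.resize(a,None,fx=2.3,fy=2.3,interpolation=2))
cv2.imwrite("pics/v2.png",cv2.resize(b,None,fx=2.66,fy=2.66,interpolation=2))
```

```text
(no output)
```

View pics/v1.png

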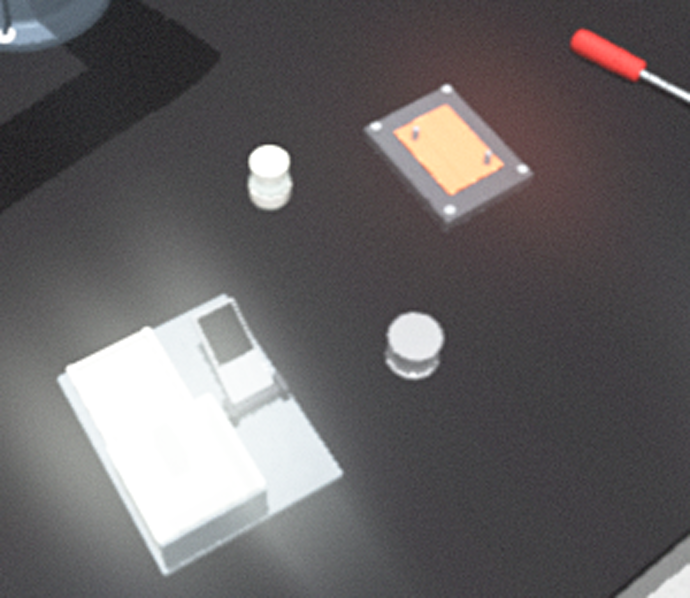

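View pics/v2.png

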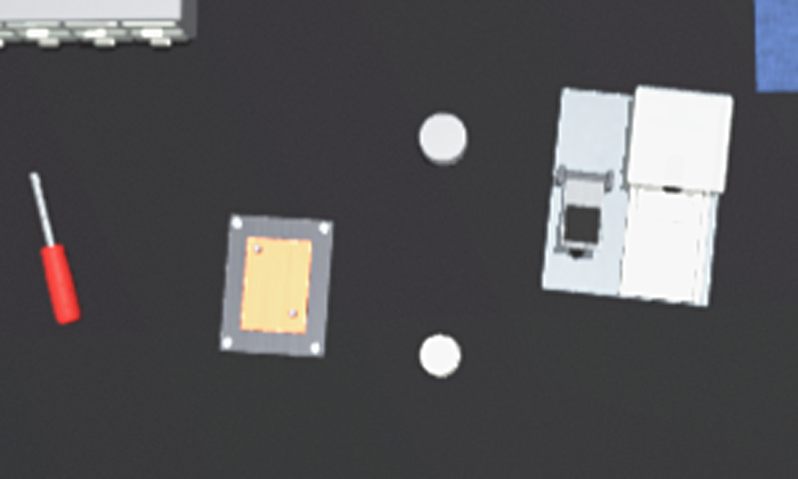

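The overview shows the hood, pedal, nest (dowels at top-image (237,244) and (250,268)), jar and spool. Nest x and feeder x both point roughly along world +x. I'll move the wrist camera in for closer measurement.

```bash
cat >> h.py <<'E'
def go(target,yaw,tilt_fix=True,o=None):
    """shift (mm, tool axes) and rotvec (deg, tool axes) to put the TCP at target, tool down, jaws along world dir yaw (deg), nearest half turn"""
    o=o or get_obs(); Rt=R.from_quat(o["tool_rot"]); M=Rt.as_matrix()
    best=None
    for s in (1,-1):
        y=s*np.array([np.cos(np.radians(yaw)),np.sin(np.radians(yaw)),0]); x=np.array([0,0,-1.])
        G=np.column_stack([x,y,np.cross(x,y)]); rv=(Rt.inv()*R.from_matrix(G)).as_rotvec(degrees=True)
        if best is None or np.linalg.norm(rv)<np.linalg.norm(best): best=rv
    return (M.T@(np.array(target)-o["position"])*1000).round(2),best.round(2)
E
python3 - <<'E'
from h import *
o=get_obs(); M=R.from_quat(o["tool_rot"]).as_matrix(); print(M.round(3)); cp=P("wrist")
print("cam in tool",(M.T@(cp[2]-o["position"])).round(3),(M.T@cp[3]).round(3).tolist())
print(go([0.53,-0.15,0.25],90-6.5))
t=cp=P("top")
print(at_z(t,(236.6,243.6),.042),at_z(t,(250.2,268),.042))
E
```

```text
[[ 0.     0.35  -0.937]
 [ 0.    -0.937 -0.35 ]
 [-1.    -0.    -0.   ]]
cam in tool [-0.162  0.    -0.066] [[-0.001, -0.247, 0.969], [1.0, 0.0, 0.001], [-0.001, 0.969, 0.247]]
(array([ -27.44, -298.85, -443.85]), array([27., -0.,  0.]))
[0.54252197 0.24387462 0.042     ] [0.47164838 0.2042669  0.042     ]
```

```bash
python3 -m inch '[[87,[-10,0,0],[9,0,0]],[87,[-10,0,0],[9,0,0]],[87,[-10,0,0],[9,0,0]],[87,[0,0,0],[0,0,0]]]'; python3 -c "
from h import *
print(go([0.53,-0.15,0.25],83.5))"
```

```text
time: 1.75
position: [0.2188, -0.5851, 0.2529]
tool_rot: [-0.706, 0.044, 0.706, 0.045]
ft_force: [-0.2, 0.2, 1.2]
grip_width: 0.087
(array([   3.29, -470.99, -253.64]), array([-0.76,  0.02,  0.05]))
```

```bash
python3 -m inch '[[87,[0,-53,-29],[0,0,0]],[87,[0,-53,-29],[0,0,0]],[87,[0,-53,-29],[0,0,0]],[87,[0,-53,-29],[0,0,0]],[87,[0,-53,-29],[0,0,0]],[87,[0,-53,-29],[0,0,0]],[87,[0,-53,-29],[0,0,0]],[87,[0,-53,-29],[0,0,0]],[87,[0,-30,-16],[-0.8,0,0]],[87,[0,0,0],[0,0,0]]]'
cat > look.py <<'E'
from h import *
import sys
name=sys.argv[1]; cp=P("wrist"); im=imaging.camera("wrist"); cv2.imwrite(f"pics/{name}.png",im[:,:,::-1])
print(get_obs()["position"].round(4))
import pickle
pts={}
for t in sys.argv[2:]:
    l=imaging.tip_of("wrist",t)
    if l: pts[t]=l[0]["pixel"]; print(t,np.round(l[0]["pixel"],1),round(l[0]["confidence"],2))
pickle.dump((cp,pts),open(f"{name}.pkl","wb"))
E
python3 look.py w1 feeder_out feeder pedal_pad caul_grip caul
```

```text
time: 3.0
position: [0.5259, -0.1516, 0.2486]
tool_rot: [-0.706, 0.03, 0.707, 0.031]
ft_force: [-0.6, 0.9, -0.1]
grip_width: 0.0866
[ 0.5252 -0.1526  0.2486]
feeder_out [371.2 181.8] 0.79
feeder [368.3 180.5] 0.61
pedal_pad [275.1 181. ] 0.7
```

View pics/w1.png

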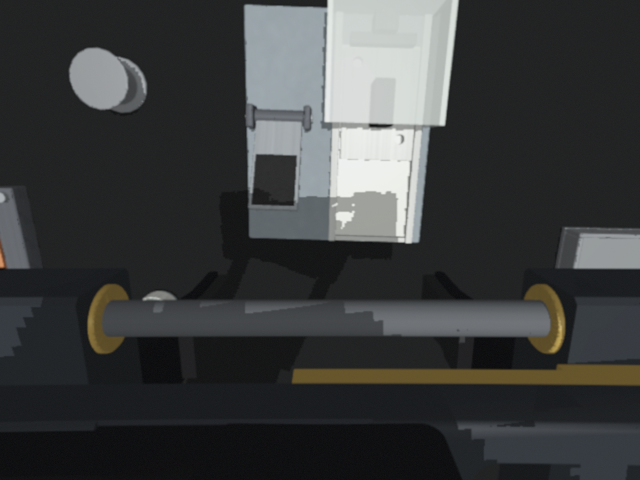

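The wrist view shows the pad at about (275,181), the slide floor at (371,182) and the hood above. Next I'll take a second view for triangulation while shutting the fingers.

```bash
python3 -m inch '[[0,[0,-50,0],[0,0,0]],[0,[0,-30,0],[0,0,0]],[0,[0,0,0],[0,0,0]],[0,[0,0,0],[0,0,0]]]' 30
python3 look.py w2 feeder_out feeder pedal_pad caul_grip caul
python3 - <<'E'
from h import *
import pickle
a=pickle.load(open("w1.pkl","rb"));b=pickle.load(open("w2.pkl","rb"))
for t in a[1]:
    if t in b[1]:
        print(t,*[x if i==0 else np.round(x,4) for i,x in enumerate(tri([ray(a[0],a[1][t]),ray(b[0],b[1][t])]))])
top=P("top")
# yaw from feeder base front edge/left edge in w1, z~4mm
for z in (0.004,):
  A=[at_z(a[0],p,z) for p in ((250,239),(419,243),(246,9))]; print(np.round(A,4))
  print(np.degrees(np.arctan2(*(A[0]-A[1])[[1,0]])),np.degrees(np.arctan2(*(A[2]-A[0])[[1,0]])))
print(at_z(a[0],a[1]["feeder_out"],.014),at_z(a[0],a[1]["pedal_pad"],.065),at_z(b[0],b[1]["pedal_pad"],.065))
E
```

```text
time: 3.8
position: [0.5316, -0.0795, 0.2492]
tool_rot: [0.706, -0.037, -0.706, -0.036]
ft_force: [0.6, -0.1, 0.3]
grip_width: 0.0551
[ 0.5316 -0.0795  0.2492]
feeder_out [438.  177.5] 0.78
feeder [436.1 178. ] 0.76
pedal_pad [349.3 182.4] 0.75
caul [ 54.3 259.1] 0.54
feeder_out [ 0.548251   -0.20312067  0.00097726] [0.0012 0.0012]
feeder [ 0.54955474 -0.19950114  0.00671791] [0.0002 0.0002]
pedal_pad [ 0.55929419 -0.10648963  0.04219174] [0.0009 0.0009]
[[ 0.4962 -0.0662  0.004 ]
 [ 0.4758 -0.2516  0.004 ]
 [ 0.7197 -0.0932  0.004 ]]
83.70726551976117 -6.8914496835730015
[ 0.54850526 -0.20165517  0.014     ] [ 0.56219185 -0.10978819  0.065     ] [ 0.56077848 -0.10518485  0.065     ]
```

Feeder base measures 186 x 225 mm, as stated, with yaw about -6.6°. The pad is at about (0.561,-0.108); the wrist baseline is short, but the scene and top views gave z 0.07 against 0.065 in the text. Going above the pad.

```bash
python3 -c "
from h import *
print(go([0.561,-0.1085,0.085],83.4))"
```

```text
(array([164.13,  26.12, -32.08]), array([ 0.72, -0.02, -0.06]))
```

```bash
python3 -m inch '[[0,[40,13,-16],[0.7,0,0]],[0,[40,13,-16],[0,0,0]],[0,[40,0,0],[0,0,0]],[0,[30,0,0],[0,0,0]],[0,[14,0,0],[0,0,0]],[0,[0,0,0],[0,0,0]]]'; python3 -c "
from h import *
print(go([0.561,-0.1085,0.065],83.4))
for c in ['scene','top']: imaging.camera(c)
im=imaging.camera('scene')[:,:,::-1][200:400,200:400]
cv2.imwrite('pics/s1.png',cv2.resize(im,None,fx=3,fy=3,interpolation=2))"
```

```text
time: 4.85
position: [0.5651, -0.1128, 0.0823]
tool_rot: [0.708, -0.043, -0.703, -0.04]
ft_force: [-0.1, 0.1, -0.2]
grip_width: 0.0003
(array([17.29, -3.88,  4.76]), array([-0.14, -0.44, -0.17]))
```

View pics/s1.png

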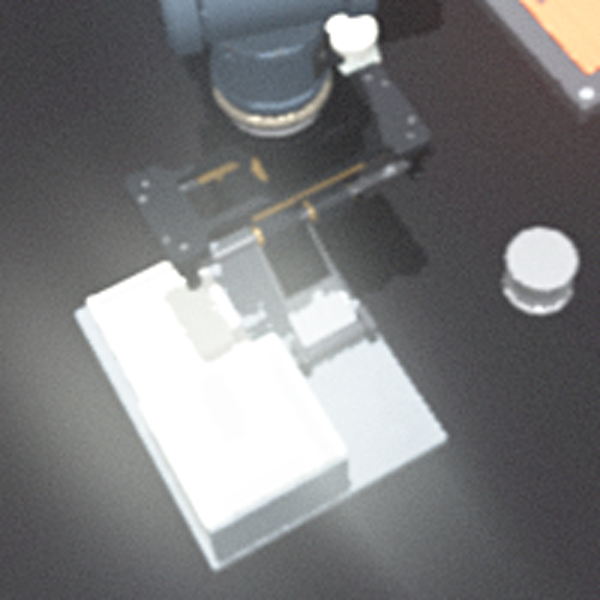

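The gripper is right over the pad. Pressing.

```bash
python3 -m inch '[[0,[8,-4,5],[-0.1,-0.4,0]],[0,[8,0,0],[0,0,0]],[0,[7,0,2],[0,0,0]],[0,[7,0,2],[0,0,0]],[0,[7,0,2],[0,0,0]],[0,[6,0,2],[0,0,0]],[0,[5,0,2],[0,0,0]],[0,[0,0,0],[0,0,0]]]'; python3 -c "
from h import *
print(go([0.548,-0.1065,0.029],83.4))"
```

```text
time: 6.0
position: [0.5557, -0.1083, 0.0415]
tool_rot: [0.711, -0.043, -0.7, -0.037]
ft_force: [-1.4, 0.6, 6.3]
grip_width: 0.0003
(array([12.41, -0.99,  8.06]), array([ 0.08, -0.91, -0.43]))
```

```bash
python3 -m inch '[[0,[8,0,4],[0,-0.9,0]],[0,[8,0,3],[0,0,0]],[0,[6,0,0],[0,0,0]],[0,[4,0,0],[0,0,0]]]'; python3 -c "
from h import *
print(go([0.548,-0.1065,0.029],83.4))"
```

```text
time: 6.5
position: [0.5539, -0.1081, 0.0284]
tool_rot: [0.711, -0.044, -0.701, -0.036]
ft_force: [-8.1, 1.6, 33.1]
grip_width: 0.0006
(array([-0.68, -0.89,  5.99]), array([ 0.1 , -0.77, -0.58]))
```

At the stop: z is 28 mm and the force is rising steeply. Releasing, then checking the plate.

```bash
python3 -m inch '[[0,[0,0,0],[0,0,0]],[0,[-12,0,0],[0,0,0]],[0,[-20,0,0],[0,0,0]],[0,[-25,0,0],[0,0,0]],[87,[-50,0,0],[0,0.8,0.5]],[87,[-50,0,0],[0,0,0]],[87,[-50,0,0],[0,0,0]],[87,[0,50,10],[0,0,0]],[87,[0,50,10],[0,0,0]],[87,[0,0,0],[0,0,0]]]'; 
python3 look.py w3 feeder_out pedal_pad caul_grip caul
python3 - <<'E'
from h import *
import pickle
a=pickle.load(open("w3.pkl","rb"))
rs={}
for c in ["scene","top"]:
    imaging.camera(c)
    for t in ["caul_grip","pedal_pad"]:
        l=imaging.tip_of(c,t)
        if l: print(c,t,np.round(l[0]["pixel"],1),round(l[0]["confidence"],2)); rs.setdefault(t,[]).append(ray(P(c),l[0]["pixel"]))
for t,v in rs.items():
    if t in a[1]: v.append(ray(a[0],a[1][t]))
    if len(v)>1: print(t,*[np.round(x,4) for x in tri(v)])
E
```

```text
time: 7.75
position: [0.519, -0.2035, 0.2473]
tool_rot: [0.718, -0.047, -0.694, -0.03]
ft_force: [0.1, 0.7, 0.0]
grip_width: 0.0527
[ 0.519  -0.2017  0.247 ]
pedal_pad [209.2 185.8] 0.74
caul_grip [317.4 195.1] 0.92
caul [314.3 192.3] 0.58
scene caul_grip [255.1 306. ] 0.59
scene pedal_pad [297.9 281.5] 0.7
top pedal_pad [364.3 234.8] 0.92
caul_grip [ 0.5426 -0.2046  0.039 ] [0.001 0.001]
pedal_pad [ 0.5654 -0.1157  0.0826] [0.0069 0.0085 0.002 ]
```

View pics/w3.png

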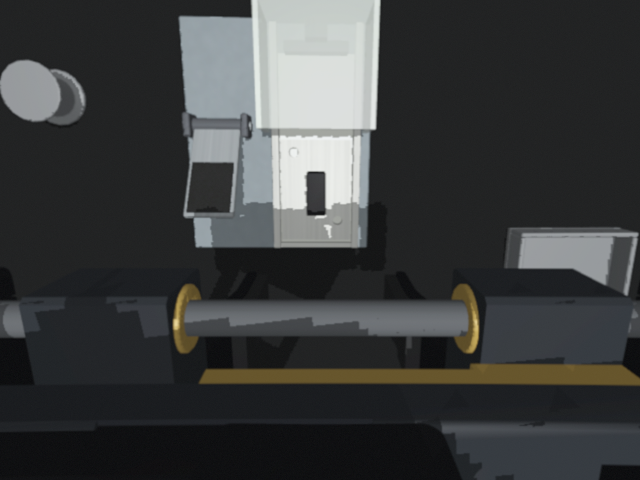

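The plate is out, clear of the hood, with the bar at (316,193); the pedal is back up. I'll refine with a nearer second view, tool levelled.

Run:
```python
from h import *
import pickle
a=pickle.load(open("w3.pkl","rb"))
print("bar mid-top",at_z(a[0],(316,193),.055))
c=cv2.cvtColor(cv2.imread("pics/w3.png"),6)
print(go([0.515,-0.203,0.16],83.4))
```

```text
bar mid-top [ 0.54671359 -0.20280241  0.055     ]
(array([86.85,  1.62,  7.53]), array([ 0.62, -1.96, -1.22]))
```

```bash
python3 -m inch '[[87,[30,1,4],[0.6,-2,-1.2]],[87,[30,0,0],[0,0,0]],[87,[20,0,0],[0,0,0]],[87,[5,0,0],[0,0,0]],[87,[0,0,0],[0,0,0]]]'; python3 look.py w4 caul_grip caul
python3 - <<'E'
from h import *
import pickle
a=pickle.load(open("w3.pkl","rb"));b=pickle.load(open("w4.pkl","rb"))
print(tri([ray(p[0],p[1]["caul_grip"]) for p in (a,b)]),at_z(b[0],b[1]["caul_grip"],.043))
print(go([.546,-.2025,.031],83.4))
E
```

```text
time: 8.93
position: [0.5187, -0.2012, 0.1611]
tool_rot: [0.707, -0.041, -0.705, -0.039]
ft_force: [0.1, -0.4, -0.6]
grip_width: 0.0871
[ 0.5188 -0.2013  0.1614]
caul_grip [323.5 197.2] 0.57
caul [323.2 192.6] 0.66
(array([ 0.53702189, -0.20285669, -0.02308524]), [np.float64(0.00030052715714992147), np.float64(0.00030052715714999617)]) [ 0.54609077 -0.20382783  0.043     ]
(array([130.99,  -2.42, -26.33]), array([ 0.1 , -0.22, -0.14]))
```

View pics/w4.png

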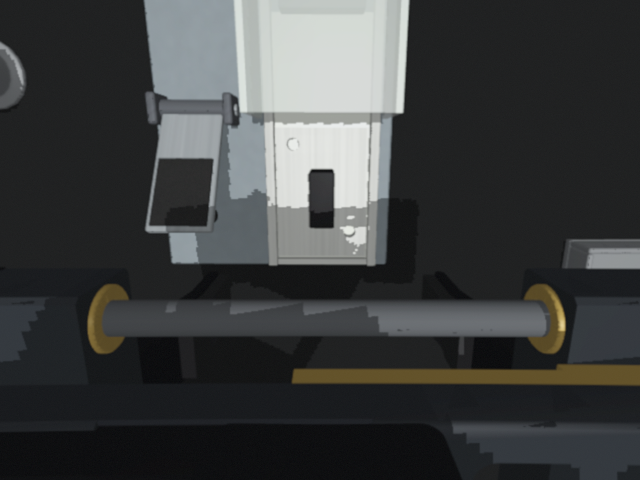

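Holes show clearly at (293,144) and (348,230), and the bar spans rows 168–228. The vertical baseline is poor for height, so I'll fix the pose from the holes.

```bash
cat >> h.py <<'E'
H1=np.array([.038,.022]);H2=np.array([-.030,-.022])
def pose2(A,B):
    d=(A-B)[:2]; n=H1-H2; yaw=np.arctan2(d[1],d[0])-np.arctan2(n[1],n[0])
    c,s=np.cos(yaw),np.sin(yaw); Rm=np.array([[c,-s],[s,c]])
    return (A[:2]+B[:2])/2-Rm@((H1+H2)/2), np.degrees(yaw), np.linalg.norm(d)-np.linalg.norm(n)
E
python3 - <<'E'
from h import *
import pickle
a=pickle.load(open("w3.pkl","rb"))[0];b=pickle.load(open("w4.pkl","rb"))[0]
print(pose2(at_z(a,(293.5,152.5),.026),at_z(a,(337,219.5),.026)))
print(pose2(at_z(b,(293,144),.026),at_z(b,(348.5,230),.026)))
for z in (.02,.03): print(z,pose2(at_z(b,(293,144),z),at_z(b,(348.5,230),z)))
print(tri([ray(a,(293.5,152.5)),ray(b,(293,144))]))
print(go([.548,-.202,.031],83.4))
E
```

```text
(array([ 0.54636121, -0.2024315 ]), np.float64(-6.25638445613129), np.float64(-0.0012615742562528814))
(array([ 0.5469258 , -0.20232688]), np.float64(-6.551211361279001), np.float64(-0.0016415729021612008))
0.02 (array([ 0.54625306, -0.20219777]), np.float64(-6.551211361278995), np.float64(-3.980275892651042e-05))
0.03 (array([ 0.54737429, -0.20241296]), np.float64(-6.551211361278975), np.float64(-0.002709419664317758))
(array([ 0.58637603, -0.18411446,  0.01207021]), [np.float64(0.0001931388769463936), np.float64(0.00019313887694628366)])
(array([131.  ,  -3.15, -28.26]), array([ 0.1 , -0.22, -0.14]))
```

```bash
python3 -m inch '[[87,[0,-3,-27],[0,-0.2,0]],[87,[30,0,0],[0,0,0]],[87,[25,0,0],[0,0,0]],[87,[10,0,0],[0,0,0]],[87,[0,0,0],[0,0,0]]]'; python3 -c "
from h import *
print(go([.5468,-.2023,.031],83.45))"
```

```text
time: 9.7
position: [0.5508, -0.204, 0.1009]
tool_rot: [0.71, -0.043, -0.702, -0.037]
ft_force: [-0.4, 0.3, 0.3]
grip_width: 0.0871
(array([69.86, -1.72,  4.96]), array([ 0.06, -0.62, -0.42]))
```

```bash
python3 -m inch '[[87,[20,-2,4],[0,-0.6,-0.4]],[87,[18,0,0],[0,0,0]],[87,[15,0,1],[0,0,0]],[87,[8,0,0],[0,0,0]],[87,[0,0,0],[0,0,0]]]'; python3 -c "
from h import *
print(go([.5468,-.2023,.031],83.45))"
```

```text
time: 10.32
position: [0.5469, -0.2022, 0.0382]
tool_rot: [0.707, -0.041, -0.705, -0.04]
ft_force: [-0.4, 0.2, -0.1]
grip_width: 0.0868
(array([7.23, 0.12, 0.14]), array([ 0.05, -0.14, -0.06]))
```

```bash
python3 -m inch '[[87,[6,0,0],[0,-0.1,0]],[87,[0,0,0],[0,0,0]],[5,[0,0,0],[0,0,0]],[5,[0,0,0],[0,0,0]],[5,[0,0,0],[0,0,0]],[5,[0,0,0],[0,0,0]],[5,[0,0,0],[0,0,0]],[5,[0,0,0],[0,0,0]],[5,[0,0,0],[0,0,0]]]' 45;  python3 look.py w5 caul_grip
```

```text
time: 11.45
position: [0.5482, -0.2029, 0.0336]
tool_rot: [0.707, -0.041, -0.705, -0.039]
ft_force: [0.1, -1.4, 0.4]
grip_width: 0.0247
[ 0.5482 -0.2029  0.0336]
caul_grip [326.6 307.6] 0.73
```

```bash
python3 -m inch '[[5,[0,0,0],[0,0,0]],[5,[0,0,0],[0,0,0]],[5,[0,0,0],[0,0,0]],[5,[-10,0,0],[0,0,0]],[5,[-20,0,0],[0,0,0]],[5,[-30,0,0],[0,0,0]],[5,[-30,0,0],[0,0,0]],[5,[-20,0,0],[0,0,0]],[5,[0,0,0],[0,0,0]]]' 45;  python3 look.py w6 caul_grip caul nest_face
```

```text
time: 12.68
position: [0.5457, -0.2013, 0.1466]
tool_rot: [-0.706, 0.04, 0.706, 0.04]
ft_force: [-0.7, 1.0, -2.8]
grip_width: 0.0172
[ 0.545  -0.2009  0.1456]
caul_grip [328.5 307.8] 0.86
caul [324.5 280.7] 0.61
```

View pics/w6.png

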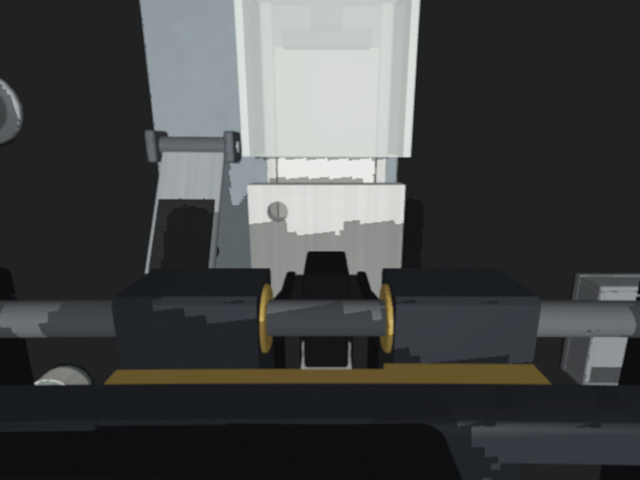

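The plate is held square, with its front hole at (278,211) and front edge at row 184. Next I'll move to a spot just behind the nest to see both dowels past the plate.

Run:
```python
from h import *
import pickle
b=pickle.load(open("w6.pkl","rb"))[0]
zt=.1456-.0076
M=b[3]
o=get_obs();T=R.from_quat(o["tool_rot"]).as_matrix()
for p in ((278,211),(248,184),(406,184)): print(((T.T@(at_z(b,p,zt)-o["position"]))*1000).round(1))
print(pose2(np.array([.5425,.2439]),np.array([.4716,.2043])))
print(go([.40,.224,.15],86.3))
```

```text
[  5.5 -20.  -38.2]
[  5.4 -33.  -50.3]
[  5.3  37.4 -50.4]
(array([0.50305843, 0.22435955]), np.float64(-3.72043694173668), np.float64(0.00021559371051947662))
(array([  -4.04, -405.29,  191.12]), array([-2.8 ,  0.4 ,  0.14]))
```

```bash
python3 -m inch '[[5,[0,-40,19],[-1.4,0.4,0]],[5,[0,-51,24],[-1.4,0,0]],[5,[0,-51,24],[0,0,0]],[5,[0,-51,24],[0,0,0]],[5,[0,-51,24],[0,0,0]],[5,[0,-51,24],[0,0,0]],[5,[0,-51,24],[0,0,0]],[5,[0,-40,19],[0,0,0]],[5,[0,-20,9],[0,0,0]],[5,[0,0,0],[0,0,0]]]'; python3 -c "
from h import *
print(go([.40,.224,.15],86.3))"
```

```text
time: 14.12
position: [0.376, 0.2286, 0.1364]
tool_rot: [-0.703, 0.023, 0.711, 0.024]
ft_force: [0.7, -0.5, -2.7]
grip_width: 0.018
(array([-13.86,   2.99, -24.14]), array([-0.13,  0.64,  0.04]))
```

```bash
python3 -m inch '[[5,[-14,3,-24],[0,0.6,0]],[5,[0,0,0],[0,0,0]]]'; python3 look.py w7 nest_face caul_grip nest
```

```text
time: 14.38
position: [0.3998, 0.2229, 0.1491]
tool_rot: [-0.706, 0.024, 0.708, 0.023]
ft_force: [1.0, -0.3, -3.0]
grip_width: 0.0179
[0.3968 0.2224 0.1482]
nest_face [313.   90.5] 0.87
caul_grip [326.9 310.3] 0.59
nest [310.7  92.3] 0.73
```

View pics/w7.png

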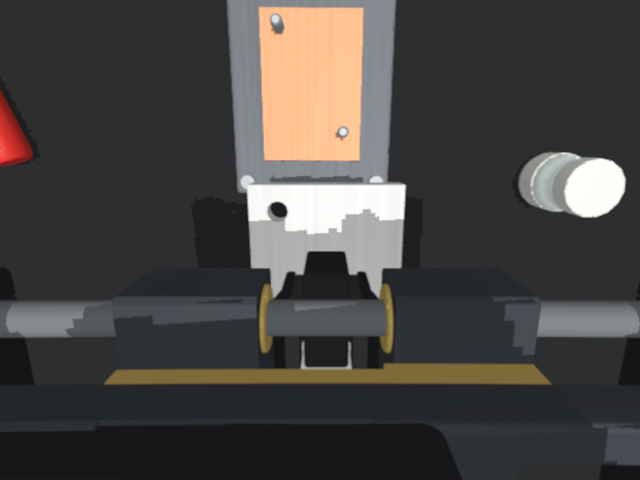

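Both dowels show, at (276,20) and (342,132), with the board spanning cols 262–363. An enlarged crop will let me read the details.

Run:
```python
import cv2
a=cv2.imread("pics/w7.png")
cv2.imwrite("pics/w7c.png",cv2.resize(a[0:222,220:420],None,fx=2.7,fy=2.7,interpolation=2))
c=a.astype(int); m=((c[:,:,2]-c[:,:,0])>50).astype('uint8'); m[:, :240]=0;m[200:]=0; m[:,400:]=0
for r in (40,60,80,100,120,140,150): 
    import numpy as np; x=np.where(m[r])[0]; print(r,x.min(),x.max())
for cc in (290,300,320,330,350): x=np.where(m[:,cc])[0]; print("c",cc,x.min(),x.max())
```

```text
40 260 362
60 260 361
80 261 361
100 262 360
120 263 360
140 263 359
150 264 359
c 290 7 160
c 300 7 160
c 320 7 160
c 330 7 160
c 350 7 160
```

View pics/w7c.png

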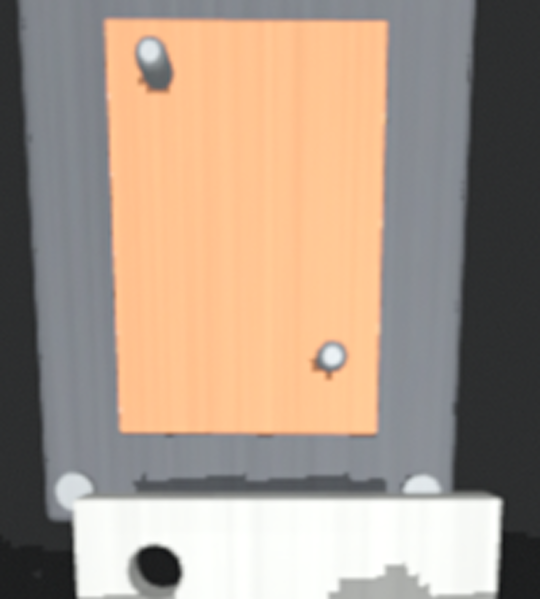

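Run:
```python
from h import *
import pickle
b=pickle.load(open("w7.pkl","rb"))[0]
tip=pose2(at_z(b,(275.6,18.5),.042),at_z(b,(343,131.9),.042)); print("tips",tip)
C=[at_z(b,p,.024) for p in ((259,6.8),(362.6,6.8),(359.3,160.5),(264,160.5))]
n=np.linalg.norm
print("board",np.mean(C,0).round(4),[n(C[i]-C[i-1]).round(4) for i in range(4)],[np.degrees(np.arctan2(*(C[i]-C[j])[[1,0]])).round(2) for i,j in ((0,3),(1,2),(0,1),(3,2))])
# plate
M=b[3]; zt=.1482-.0076
H=at_z(b,(277.4,211.5),zt);E0=at_z(b,(247,184),zt);E1=at_z(b,(406,184),zt)
print("plate edge yaw",np.degrees(np.arctan2(*(E0-E1)[[1,0]])).round(2),"hole",H,"len",n(E0-E1))
o=get_obs();print(o["position"],np.degrees(R.from_quat(o["tool_rot"]).as_matrix()))
```

```text
tips (array([0.50324343, 0.22507569]), np.float64(-4.328411937960581), np.float64(5.363085666565404e-06))
board [0.5033 0.2252 0.024 ] [np.float64(0.1002), np.float64(0.0692), np.float64(0.1003), np.float64(0.0703)] [np.float64(-4.35), np.float64(-3.67), np.float64(86.32), np.float64(86.25)]
plate edge yaw 86.22 hole [0.43705904 0.24154109 0.1406    ] len 0.07074609514646402
[0.39524878 0.22247515 0.14789131] [[ -0.61770703  -3.75862086 -57.16902621]
 [ -0.12712684 -57.17211822   3.76019774]
 [-57.29230862   0.16738437   0.60803428]]
```

Nest at (0.5033, 0.2251), yaw about -3.9°: tips, board (100 x 70) and top camera agree. Next, move above the dowels.

```bash
python3 -c "
from h import *
print(go([.5033,.2253,.10],86.1))"
```

```text
(array([  46.72,  -10.05, -108.14]), array([ 0.14,  0.61, -0.17]))
```

```bash
python3 -m inch '[[5,[0,-4,-40],[0.1,0.6,0]],[5,[0,-3,-40],[0,0,0]],[5,[15,-3,-24],[0,0,0]],[5,[20,0,-2],[0,0,0]],[5,[5,0,0],[0,0,0]],[5,[0,0,0],[0,0,0]]]'; python3 -c "
from h import *
print(go([.5033,.2253,.085],86.1))"
```

```text
time: 15.32
position: [0.4978, 0.2232, 0.1028]
tool_rot: [-0.703, 0.026, 0.711, 0.022]
ft_force: [-0.1, 0.2, -2.1]
grip_width: 0.0171
(array([17.73, -2.59, -5.5 ]), array([-0.03,  0.63, -0.34]))
```

```bash
python3 -m inch '[[5,[10,-2.5,-5.5],[0,0.6,-0.3]],[5,[8,0,0],[0,0,0]],[5,[0,0,0],[0,0,0]],[5,[0,0,0],[0,0,0]]]'; python3 -c "
from h import *
print(go([.5033,.2253,.08],86.1))"; python3 look.py w8
python3 - <<'E'
import cv2
a=cv2.imread("pics/w8.png")
cv2.imwrite("pics/w8c.png",cv2.resize(a[120:270,220:420],None,fx=4,fy=4,interpolation=2))
E
```

```text
time: 15.82
position: [0.5033, 0.2257, 0.0848]
tool_rot: [0.707, -0.024, -0.706, -0.024]
ft_force: [1.1, -0.3, -2.6]
grip_width: 0.0176
(array([4.77, 0.41, 0.01]), array([ 0.01, -0.08,  0.  ]))
[0.5032 0.2257 0.0847]
```

View pics/w8c.png

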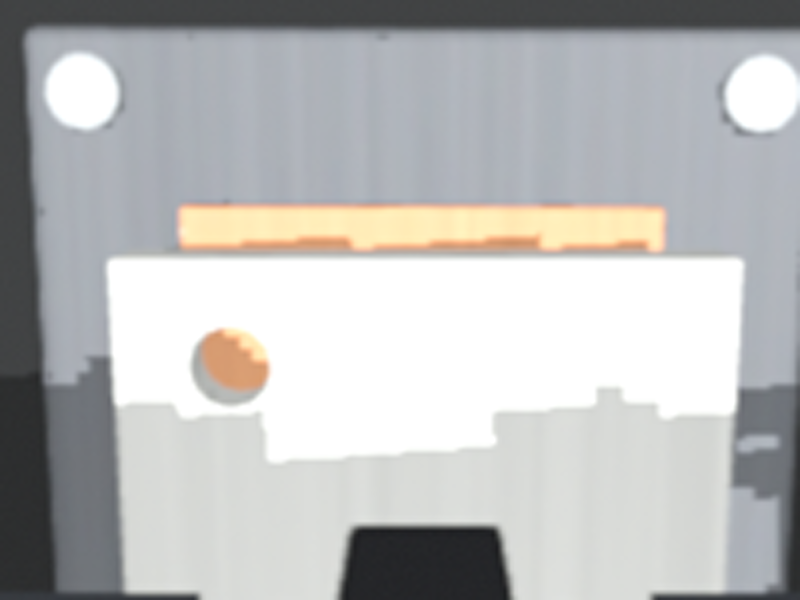

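The front hole and front edges are visible over the board (board edge row 206, plate edge row 257 in the 4x crop). Computing the misfit from this one view.

Run:
```python
from h import *
import pickle
b=pickle.load(open("w8.pkl","rb"))[0]
n=np.linalg.norm
f=lambda x,y:(220+x/4-.375,120+y/4-.375)
B=[at_z(b,f(*p),.024) for p in ((179,206),(665,206))]
S=[at_z(b,f(*p),.021) for p in ((25,28),(800,30))]
bolts=[at_z(b,f(*p),.024) for p in ((82,91),(762,93))]
ya=lambda A:np.degrees(np.arctan2(*(A[0]-A[1])[[1,0]])).round(2)
print("board",ya(B),n(B[0]-B[1]),np.mean(B,0).round(4),"bolts",ya(bolts),np.mean(bolts,0).round(4))
for dz in (.006,.0076,.009):
    zt=.0847-dz
    E=[at_z(b,f(*p),zt) for p in ((108,257),(743,259))];H=at_z(b,f(230,366),zt)
    print(dz,"plate",ya(E),n(E[0]-E[1]).round(4),np.mean(E,0).round(4),H.round(4))
    y=np.radians(ya(E)-90);Rm=np.array([[np.cos(y),-np.sin(y)],[np.sin(y),np.cos(y)]])
    print("  centre from edge",np.mean(E,0)[:2]-Rm@[.05,0],"from hole",H[:2]-Rm@H1)
y=np.radians(-3.9);print("board centre",np.mean(B,0)[:2]-.05*np.array([np.cos(y),np.sin(y)]))
```

```text
board 86.14 0.07014686083137829 [0.5536 0.2218 0.024 ] bolts 85.98 [0.5694 0.2207 0.024 ]
0.006 plate 85.96 0.0697 [0.5518 0.2215 0.0787] [0.5413 0.2441 0.0787]
  centre from edge [0.50187893 0.22497621] from hole [0.50180671 0.22481531]
0.0076 plate 85.96 0.0704 [0.5516 0.2215 0.0771] [0.541  0.2443 0.0771]
  centre from edge [0.50171284 0.22498523] from hole [0.50154081 0.22503962]
0.009 plate 85.96 0.071 [0.5514 0.2215 0.0757] [0.5408 0.2445 0.0757]
  centre from edge [0.50156752 0.22499312] from hole [0.50130815 0.22523589]
board centre [0.50368263 0.22517519]
```

```bash
python3 -c "
from h import *
print(go([.5052,.2256,.068],86.1))"; python3 -m inch '[[5,[9,0,-2],[0,0,0]],[5,[7,0,0],[0,0,0]],[5,[0,0,0],[0,0,0]],[5,[0,0,0],[0,0,0]]]'; python3 -c "
from h import *
print(go([.5052,.2256,.068],86.1))"; python3 look.py w9
python3 - <<'E'
import cv2
a=cv2.imread("pics/w9.png")
cv2.imwrite("pics/w9c.png",cv2.resize(a[120:270,220:420],None,fx=4,fy=4,interpolation=2))
E
```

```text
(array([16.74, -0.05, -1.98]), array([ 0.  , -0.07, -0.  ]))
time: 16.38
position: [0.5056, 0.2256, 0.0678]
tool_rot: [0.707, -0.024, -0.706, -0.024]
ft_force: [0.5, -0.2, -1.7]
grip_width: 0.0179
(array([-0.22,  0.  ,  0.42]), array([ 0.  , -0.1 ,  0.01]))
[0.5055 0.2256 0.0678]
```

View pics/w9c.png

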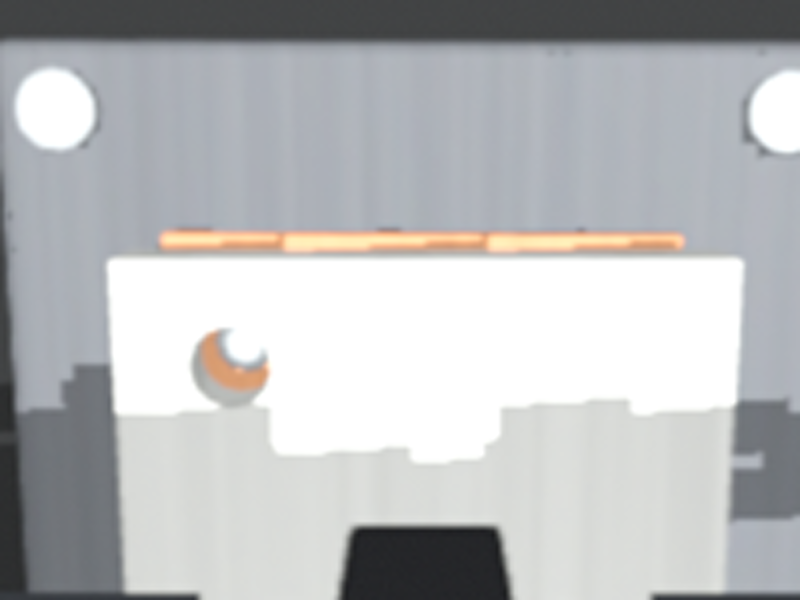

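The dowel tip is visible through the hole at crop (244,345), i.e. already nearly under it.

Run:
```python
from h import *
import pickle
b=pickle.load(open("w9.pkl","rb"))[0]
f=lambda x,y:(220+x/4-.375,120+y/4-.375)
ya=lambda A:np.degrees(np.arctan2(*(A[0]-A[1])[[1,0]])).round(2)
rot=lambda deg:np.array([[np.cos(np.radians(deg)),-np.sin(np.radians(deg))],[np.sin(np.radians(deg)),np.cos(np.radians(deg))]])
B=[at_z(b,f(*p),.024) for p in ((159,233),(685,234))]
D=at_z(b,f(244,345),.042)
zt=.0678-.0072
E=[at_z(b,f(*p),zt) for p in ((108,257),(743,259))];H=at_z(b,f(230.5,366.5),zt)
print(ya(B),ya(E)); r=rot(-3.9)
print("nest: edge",np.mean(B,0)[:2]-r@[.05,0],"dowel",D[:2]-r@H1)
print("plate: edge",np.mean(E,0)[:2]-r@[.05,0],"hole",H[:2]-r@H1, "len",np.linalg.norm(E[0]-E[1]))
print("hole->dowel (nest frame mm)",(r.T@(D-H)[:2]*1000).round(2),"edge",(r.T@(np.mean(B,0)-np.mean(E,0))[:2]*1000).round(2))
```

```text
86.03 85.96
nest: edge [0.50355839 0.2251783 ] dowel [0.50339914 0.22534064]
plate: edge [0.50405273 0.22471626] hole [0.50390645 0.22468173] len 0.07019350803961885
hole->dowel (nest frame mm) [-0.55  0.62] edge [-0.52  0.43]
```

```bash
python3 -m inch '[[5,[3,-0.5,0.5],[0,0,0]],[5,[2,0,0],[0,0,0]],[5,[2,0,0],[0,0,0]],[5,[2,0,0],[0,0,0]],[5,[0,0,0],[0,0,0]]]' 55; python3 -c "
from h import *
print(go([.5049,.2261,.0436],86.1),get_obs()['moment'])"
```

```text
time: 17.05
position: [0.5052, 0.2262, 0.0585]
tool_rot: [0.707, -0.024, -0.706, -0.024]
ft_force: [-0.4, 1.2, -2.1]
grip_width: 0.0176
(array([14.89,  0.13,  0.36]), array([ 0.01, -0.12,  0.01])) [ 0.04978772  0.02814244 -0.00640381]
```

```bash
python3 -m inch '[[5,[3,0,0.3],[0,-0.1,0]],[5,[3,0,0],[0,0,0]],[5,[2,0,0],[0,0,0]],[5,[0,0,0],[0,0,0]]]'; python3 -c "
from h import *
print(go([.5049,.2261,.0436],86.1),get_obs()['moment'])"
```

```text
time: 17.55
position: [0.505, 0.2262, 0.0499]
tool_rot: [0.707, -0.024, -0.707, -0.024]
ft_force: [0.7, -1.1, -2.4]
grip_width: 0.0177
(array([6.29, 0.14, 0.1 ]), array([ 0.  , -0.02,  0.02])) [ 0.01162696 -0.06774281 -0.06648943]
```

Both dowels are entering without contact force. Continuing down.

```bash
python3 -m inch '[[5,[3,0,0],[0,0,0]],[5,[2,0,0],[0,0,0]],[5,[1.5,0,0],[0,0,0]],[5,[0,0,0],[0,0,0]]]'; python3 -c "
from h import *
print(go([.5049,.2261,.0436],86.1),get_obs()['moment'])"
```

```text
time: 18.05
position: [0.5053, 0.2263, 0.0437]
tool_rot: [0.707, -0.024, -0.706, -0.024]
ft_force: [-1.3, -0.5, -2.2]
grip_width: 0.0172
(array([0.08, 0.19, 0.35]), array([ 0.01, -0.06,  0.02])) [-0.02504883  0.01927899  0.06670072]
```

```bash
python3 -m inch '[[5,[0.7,0,0],[0,0,0]],[5,[0.7,0,0],[0,0,0]],[5,[0,0,0],[0,0,0]]]';python3 -m inch '[[5,[1,0,0],[0,0,0]],[5,[1,0,0],[0,0,0]]]'
```

```text
time: 18.42
position: [0.5053, 0.2263, 0.0437]
tool_rot: [0.707, -0.024, -0.706, -0.024]
ft_force: [-1.0, -0.2, -2.4]
grip_width: 0.0175
time: 18.68
position: [0.5053, 0.2263, 0.0435]
tool_rot: [0.707, -0.024, -0.706, -0.024]
ft_force: [-2.2, -0.5, 10.0]
grip_width: 0.0177
```

```bash
python3 -m inch '[[5,[1.2,0,0],[0,0,0]],[5,[1.2,0,0],[0,0,0]],[5,[1.2,0,0],[0,0,0]]]'; python3 look.py w10
python3 - <<'E'
from h import *
a=cv2.imread("pics/w10.png")
cv2.imwrite("pics/w10c.png",cv2.resize(a[120:270,220:420],None,fx=4,fy=4,interpolation=2))
imaging.camera("top");imaging.camera("scene");imaging.camera("top")
o=get_obs();print(o["ft_force"],o["position"],o["grip_width"])
E
```

```text
time: 19.05
position: [0.5053, 0.2264, 0.0435]
tool_rot: [0.708, -0.024, -0.706, -0.024]
ft_force: [-3.0, -1.3, 11.2]
grip_width: 0.0177
[0.5053 0.2263 0.0435]
[-1.90288486 -1.27156602 10.00316167] [0.5052899  0.22632951 0.0434862 ] 0.017598367822469634
```

View pics/w10c.png

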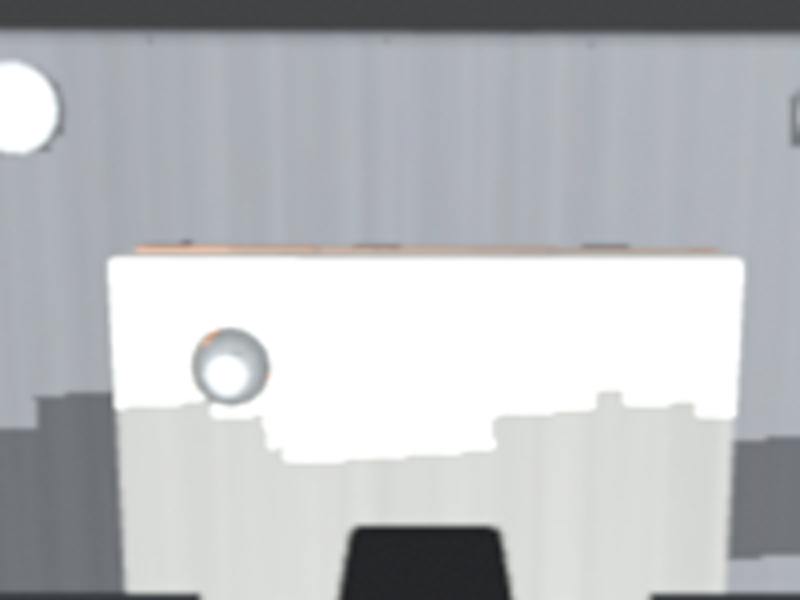

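The dowel fills the front hole with its tip proud, and the height is at the expected seat (43.5 mm against 43.6). Raising the press slightly.

```bash
python3 -m inch '[[5,[1.5,0,0],[0,0,0]],[5,[1.5,0,0],[0,0,0]],[5,[1.5,0,0],[0,0,0]],[5,[1.5,0,0],[0,0,0]]]'
python3 - <<'E'
from h import *
F=[]
for c in ["scene","top"]*3:
    imaging.camera(c); F.append(get_obs()["ft_force"])
print(np.round(F,1)); print(get_obs()["position"],get_obs()["grip_width"])
for t in ("jar","spool","pin_tray"):
    l=imaging.tip_of("scene",t); print(t,np.round(l[0]["pixel"],1) if l else None)
im=imaging.camera("scene")[:,:,::-1][140:290,280:480]; cv2.imwrite("pics/s3.png",cv2.resize(im,None,fx=4,fy=4,interpolation=2))
E
```

```text
time: 19.75
position: [0.5053, 0.2264, 0.0435]
tool_rot: [0.708, -0.024, -0.705, -0.024]
ft_force: [-3.5, -0.6, 11.7]
grip_width: 0.0178
[[-2.7 -1.1 12.2]
 [-3.  -1.2 11.8]
 [-3.2 -0.7 12.1]
 [-2.4 -0.5 12.9]
 [-3.5 -1.1 11.7]
 [-2.6 -1.  12. ]]
[0.50536069 0.22634037 0.04350625] 0.01766089915069139
jar [318.2 221.3]
spool [379.6 294.5]
pin_tray None
```

```bash
python3 -m inch '[[5,[1.8,0,0],[0,0,0]],[5,[1.8,0,0],[0,0,0]],[5,[1.8,0,0],[0,0,0]]]'
python3 - <<'E'
from h import *
F=[]
for c in ["scene","top"]*3:
    imaging.camera(c); F.append(get_obs()["ft_force"])
m=np.mean(F,0);print(m.round(2), get_obs()["position"])
if 12.5<m[2]<16.5: print(robot.hand_in())
E
```

```text
time: 20.62
position: [0.5053, 0.2263, 0.0435]
tool_rot: [0.709, -0.024, -0.705, -0.024]
ft_force: [-3.0, -0.4, 15.1]
grip_width: 0.018
[-3.33 -1.09 13.89] [0.50535586 0.2263534  0.0435029 ]
the job is handed in; nothing more can be done
None
```

The plate is seated over both dowels and held pressed on the copper board. I handed the job in like that at about 21 s of the 61 s limit.

- **Pedal:** I pressed it until the fingers were at 28 mm (the stop is at 29 mm) and the force jumped to 33 N, then let it go. The wrist picture showed the plate fully out from under the hood and the pedal back up.
- **Fit:** I gripped the bar and lined the front hole up with its dowel through the wrist camera. The plate then went down over the dowels with no noticeable contact force. The tool stopped at 43.5 mm, against 43.6 mm expected for a flush plate. The last close picture showed the front dowel standing up through its hole; the rear dowel is hidden by the gripper and was not seen directly.
- **Press:** The wrist read about 13.9 N averaged over the last readings. Adding the plate's roughly 2.5 N weight, that is about 16 N on the board. There was also a steady side force of about 3 N.
- **Bystanders:** Jar and spool were within about 2 pixels of their starting place in the last scene picture. The tray was not detected in that picture and the screwdriver was not rechecked; the arm made no contact near either.
- **Checks that disagreed:** Heights measured from two wrist positions were poor: the pad came out at 42 mm instead of 65, and the bar 66 mm too low. I relied on the scene and top cameras and on known sizes instead. The last picture I tried to view was refused by the 12-picture limit.

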